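Make up the candle gift set and the plant gift set

TASK

Make up the two gift trays from the stock on the table: the small tray is the candle set, with the glazed cup standing in its wide compartment and the small candle in its narrow one; the large tray is the plant set, with the terracotta saucer lying flat in its wide compartment, the terracotta pot standing in the saucer, and the brass mister in the narrow compartment. Everything must end upright on the floor of its own compartment (the pot in its saucer); carry each thing and set it down, do not drop it. Leave the big three-wick candle, the brass planter and the books where they are.

Things in the scene. Friction and masses are not known exactly. Their poses are not given: they have to be found in the camera images.
- candle_tray: Small gift tray, open plywood, fixed: 94 (x) x 159 (y) mm outside, 22 high, walls 5, floor 4 thick. Origin: centre of the underside. A divider (5 thick, 20 high) makes two compartments along its own y: the wide one, 84 x 84 mm inside, centred at y = +32.5 mm; the narrow one, 84 (x) x 60 (y) inside, centred at y = -44.5 mm (both at x = 0). Lies at any yaw.
- plant_tray: Large gift tray, open plywood, fixed: 136 (x) x 213 (y) mm outside, 22 high, walls 5, floor 4 thick. Origin: centre of the underside. A divider (5 thick, 20 high) makes two compartments along its own y: the wide one, 126 x 126 mm inside, centred at y = +38.5 mm; the narrow one, 126 (x) x 72 (y) inside, centred at y = -65.5 mm (both at x = 0). Yaw within 17 degrees of 0.
- cup: Glazed ceramic votive cup, blue with white glaze running down from the rim, barrel-shaped and open at the top: 58 mm high, widest (64 mm) from 24 to 40 mm above its underside, rim 55 mm, foot 42 mm, about 170 g. Origin: centre of its underside, z up. Stands on the table.
- candle: Small ivory pillar candle with one wick: solid cylinder 44 mm across, 60 mm high without the wick (7 mm), about 85 g. Origin: centre of its underside, z up. Stands on the table.
- saucer: Terracotta saucer: round, straight-sided, 68 mm across, 16 mm high, open at the top; wall 4 mm, so its well is 60 mm across; floor 5 mm thick; about 70 g. Origin: centre of its underside, z up. Lies flat on the table.
- pot: Small terracotta flower pot, empty: 56 mm high, foot 42 mm across, tapering out to 51 mm; the straight rim band (38 to 56 mm above the underside) is 58 mm across; about 120 g. Origin: centre of its underside, z up. Stands on the table. In the saucer its underside is 5 mm above the saucer's.
- mister: Brass plant mister: round body 52 mm across, straight from 0 to 58 mm height, then a shoulder, a knurled collar 28 mm across (71 to 84 mm) and a finger pump 20 mm across, 100 mm high in all; a tiny nozzle sticks out 14 mm from the axis; about 220 g. Origin: centre of its underside, z up. Stands on the table.
- big_candle: Wide ivory candle with three wicks, 80 mm across and 80 mm high (wicks 7 mm more), standing among the stock. Belongs to neither set: to be left alone. Origin: centre of its underside.
- planter: Empty brass planter, 150 mm across and 130 mm high, standing to one side, nearer the robot. To be left alone. Origin: centre of its underside.
- books: Two books lying on each other, 155 x 215 mm, 46 mm high, to the other side, nearer the robot. To be left alone. Origin: centre of the underside.
Mind the look-alikes: they are no part of the job. Leave any pink, purple or turquoise look-alike of the candle alone.

How it is judged:
At the end, for the whole second after the job is handed in: Cup, small candle, saucer and mister rest on the floor of their own compartments (undersides under 8 mm above the tray's), the pot in the saucer's well (axes within 12 mm, 3 to 8 mm above the saucer's underside); all at rest, upright within 7 degrees; bystanders within 20 mm of their start (x of cup in the frame of candle_tray between -0.014 and 0.014 m and y of cup in the frame of candle_tray between 0.0185 and 0.0465 m and z of each of cup, candle in the frame of candle_tray below 0.008 m and angle between each of cup, candle, saucer, mister, pot's own z axis and vertical below 0.12 rad and linear speed of each of cup, candle, saucer, mister, pot below 0.02 m/s and x of candle in the frame of candle_tray between -0.022 and 0.022 m and y of candle in the frame of candle_tray between -0.0555 and -0.0335 m and x of saucer in the frame of plant_tray between -0.031 and 0.031 m and y of saucer in the frame of plant_tray between 0.0075 and 0.0695 m and z of each of saucer, mister in the frame of plant_tray below 0.008 m and x of mister in the frame of plant_tray between -0.039 and 0.039 m and y of mister in the frame of plant_tray between -0.0785 and -0.0525 m and x of pot in the frame of plant_tray between -0.042 and 0.042 m and y of pot in the frame of plant_tray between -0.0035 and 0.0805 m and z of pot in the frame of plant_tray below 0.0135 m and horizontal distance between pot and saucer below 0.012 m and z of pot in the frame of saucer between 0.003 and 0.008 m); the robot touches nothing.
It fails at once if a stock thing falls or is thrown: touched by nothing with its underside more than 30 mm above the table ((contact force between cup and anything else below 0.005 N and height (world z) of cup above 0.03 m) or (contact force between candle and anything else below 0.005 N and height (world z) of candle above 0.03 m) or (contact force between saucer and anything else below 0.005 N and height (world z) of saucer above 0.03 m) or (contact force between pot and anything else below 0.005 N and height (world z) of pot above 0.03 m) or (contact force between mister and anything else below 0.005 N and height (world z) of mister above 0.03 m)).
It fails at once if the big candle, the planter or the books are moved more than 20 mm (distance of any of big_candle, planter, books from where it was at the start of the episode above 0.02 m).
It also fails if it takes over 131 s, if anything falls off the work surface, if the arm or the gripper's body presses on something with over 40 N, if the wrist force passes 120 N, or if a joint passes its speed limit or range.

ROBOT

A 6-joint arm with a two-finger parallel gripper is mounted at the origin on the work surface. World frame = base frame: x ahead of the robot, y to its left, z up, the work surface at z = 0. Lengths are in m, angles in rad, forces in N, time in s.
With the tool pointing down it reaches from about 0.35 to 0.925 m from the base axis. Payload 6.4 kg.
Tool frame: the origin (TCP) lies between the finger pads; the fingertips stand 8 mm ahead of it and the grasp point (between the pads) lies 11 mm behind it; z points along the fingers, y is the direction in which the jaws open and shut (so a half turn about z gives the same grasp; the last joint's range is limited). The gripper opens to 94 mm and grips with 3 to 60 N. Pads are 16 mm wide; open, the fingers measure 119 mm over their backs; the gripper's body (75 mm by 177 mm) begins 78 mm behind the grasp point.
Start: joints at [0.952, 0.245, 1.558, -0, 1.339, -0.174], TCP at [0.28, 0.587, 0.213] pointing down, gripper open.
Joint ranges: [-3.13, 3.13], [-1.02, 2.26], [0.13, 2.54], [-0.95, 4.09], [0.21, 2.88], [-2.74, 2.74]. Speed limits (rad/s): [2.57, 2.57, 3.14, 3.14, 3.14, 3.14].

INTERFACE

Orientations are given as a 3x3 rotation matrix whose columns are the frame's x, y, z axes.
In Python, from bench import ctrl gives the robot as it stands.
- The arm moves only by the tool jog_arm, never from a script. Its argument "steps" is a list of rows, each an object with "jaw": the closure, from -1 (fully open) to 1 (shut); "delta_pos": the shift along the world's x, y, z in mm, a list of three; "rotation": the turn, a rotation vector about the world's x, y, z in rad, a list of three. In form: [{"jaw": jaw, "delta_pos": [x, y, z], "rotation": [wx, wy, wz]}, ...]. A call has 1 to 8 rows; each row is the pose to reach, as a shift and turn from the pose commanded when the call began; what a row does not reach only later rows make up. A row lasts 1/10 s, in which the tool goes at most 50 mm and 8.59 degrees, less where a joint would pass 70% of its speed; a pose out of reach is approached as far as the arm can. A call with a gripper value outside its range is refused whole. The fingers move at their own pace and stop on an object; "squeeze" is the grip in N (left out, the last holds). Time passes only in rows, so rows that repeat a pose let the fingers close. It gives the time, the measured TCP pose, the force and the opening at its end, in the units of the state.
- ctrl.read_state(): the state, without advancing time (a new reading comes with each control period).
- ctrl.grab_frame(name): name is "scene" or "top" or "wrist"; returns a dict with "pixels" (480x640x3 uint8, red, green, blue), "fov_y" (degrees; the focal length in pixels is half the picture's height over the tangent of half this angle, whatever the lens; pixels are square), "cx", "cy" (the principal point, pixels), "pose" (4x4, takes a point from camera to world coordinates). Camera axes: x right, y down, z forward; pixel columns grow to the right and rows downward; lengths in m; the calibration is good to about 2 mm. A picture is of the moment at which its call begins. There is no depth.
- ctrl.hand_in(): hands the job in, once; it reports no verdict.
Trained networks look in the newest picture that a camera, given by its name, has taken for a name from the list of things; names that differ only in an ending like _2 or _b are one class to them, and where a whole thing is asked for, a point or a joint stands for the part that bears it (a point fixed in the world has none). Each returns a list of dicts, best first, with "conf" (0 to 1); they miss things now and then, are a little off and sometimes report something else, mostly with a low value. They report only what shows in the picture. A call takes as long as a camera call. They do not tell look-alikes from the thing itself.
- ctrl.outline_of(camera, name): "pixels" (480x640 bool, what is visible of it) and "rect" ([centre column, centre row, width, height] in pixels, round what is visible of it).
The state is a dict: "t": time; "joints": joint angles; "joint_vel": joint speeds; "effort": joint torques, N m; "position": TCP position; "orientation": TCP orientation; "wrist_force": force on the tool from outside, world axes, zero at the start; "moment": the same for the moment, N m; "finger_gap": finger opening in m.
Only numpy, scipy, OpenCV 4.12 (cv2) and the standard library are available. Lean on these libraries where they do the work, as an engineer would, in place of code of your own. Each camera call takes 0.05 s, during which the arm holds its last target. There are 200 camera calls.

## Working session

There is one attempt and no reset: what is moved stays moved. The work goes in short steps, Python scripts to look and compute and a tool call to move; the robot and the scene stay as the last step left them, time stands still between calls to the robot, and variables do not carry over. Pictures are saved under pics/ and viewed, about 12 in all and at most 16, crops included, and the job is handed in when it is done.

Besides the shell and the picture viewer there is one more tool, called after "Request:" as name(argument=value, ...), one argument or row to a line, values as JSON. jog_arm: Moves the arm, as the interface text tells. Its arguments: {"type":"object","properties":{"steps":{"type":"array","items":{"type":"object","properties":{"jaw":{"type":"number"},"delta_pos":{"type":"array","items":{"type":"number"}},"rotation":{"type":"array","items":{"type":"number"}}}}},"squeeze":{"type":"number"}},"required":["steps"]}

```bash
mkdir -p pics; cat > h.py <<'E'
import numpy as np, cv2
from bench import ctrl
def grab(n,save=None):
    f=ctrl.grab_frame(n)
    if save: cv2.imwrite('pics/'+save,f['pixels'][:,:,::-1])
    return f
def F(f): return 240/np.tan(np.radians(f['fov_y'])/2)
def ray(f,u,v):
    d=np.array([(u-f['cx'])/F(f),(v-f['cy'])/F(f),1.]);T=np.array(f['pose'])
    return T[:3,3],T[:3,:3]@d
def onz(f,u,v,z):
    o,d=ray(f,u,v); return o+d*(z-o[2])/d[2]
def proj(f,P):
    T=np.array(f['pose']);p=(np.atleast_2d(P)-T[:3,3])@T[:3,:3]
    return np.c_[p[:,0]/p[:,2]*F(f)+f['cx'],p[:,1]/p[:,2]*F(f)+f['cy']]
E
python3 - <<'E'
from h import *
s=ctrl.read_state(); print(s['t'],s['position'],s['orientation'],s['finger_gap'])
fs={n:grab(n,n+'0.png') for n in('scene','top','wrist')}
for n,f in fs.items():
    print(n,f['fov_y'],f['cx'],f['cy'],np.round(f['pose'],3).tolist())
for n in('scene','top'):
  for o in 'candle_tray plant_tray cup candle saucer pot mister big_candle planter books'.split():
    print(n,o,[(round(r['conf'],2),np.round(r['rect'],0).tolist()) for r in ctrl.outline_of(n,o)])
E
```

```text
0.0 [0.27934434 0.5862945  0.21240079] [[-9.02692249e-01  4.30285436e-01 -1.07100197e-03]
 [ 4.30286647e-01  9.02691075e-01 -1.49158400e-03]
 [ 3.24977052e-04 -1.80727916e-03 -9.99998314e-01]] 0.0944087930017934
scene 50.698335925482766 318.4759841049477 233.51469901997902 [[-0.784, 0.446, -0.432, 1.17], [0.62, 0.559, -0.55, 0.793], [-0.003, -0.699, -0.715, 1.048], [0.0, 0.0, 0.0, 1.0]]
top 44.45983625392528 324.4216650314242 249.73894519277624 [[0.011, -0.994, 0.111, 0.383], [-1.0, -0.011, -0.003, 0.004], [0.004, -0.111, -0.994, 1.362], [0.0, 0.0, 0.0, 1.0]]
wrist 64.69758229320811 315.18585422812004 241.06466317260492 [[0.43, 0.874, 0.225, 0.214], [0.903, -0.416, -0.11, 0.619], [-0.002, 0.251, -0.968, 0.383], [0.0, 0.0, 0.0, 1.0]]
scene candle_tray [(0.71, [306.0, 201.0, 60.0, 41.0]), (0.2, [335.0, 294.0, 15.0, 27.0])]
scene plant_tray [(0.68, [362.0, 250.0, 88.0, 67.0])]
scene cup [(0.93, [291.0, 263.0, 25.0, 28.0])]
scene candle [(0.76, [331.0, 327.0, 15.0, 31.0]), (0.76, [292.0, 303.0, 23.0, 24.0]), (0.7, [333.0, 295.0, 16.0, 29.0]), (0.62, [296.0, 334.0, 18.0, 25.0])]
scene sau
[... 294 characters left out ...]
89, [296.0, 137.0, 74.0, 54.0])]
top candle_tray [(0.62, [384.0, 275.0, 42.0, 73.0])]
top plant_tray [(0.72, [272.0, 270.0, 99.0, 72.0])]
top cup [(0.83, [299.0, 184.0, 26.0, 27.0])]
top candle [(0.94, [231.0, 193.0, 22.0, 24.0]), (0.87, [209.0, 163.0, 26.0, 22.0]), (0.83, [254.0, 151.0, 20.0, 24.0]), (0.56, [226.0, 135.0, 22.0, 23.0])]
top saucer [(0.62, [358.0, 186.0, 27.0, 25.0])]
top pot [(0.69, [469.0, 219.0, 28.0, 24.0])]
top mister [(0.79, [179.0, 210.0, 27.0, 31.0]), (0.58, [124.0, 348.0, 85.0, 73.0])]
top big_candle [(0.64, [413.0, 190.0, 41.0, 42.0])]
top planter [(0.74, [122.0, 350.0, 86.0, 75.0]), (0.44, [357.0, 188.0, 29.0, 30.0])]
top books [(0.91, [514.0, 346.0, 101.0, 76.0])]
```

```bash
python3 - <<'E'
from h import *
t=cv2.imread('pics/top0.png'); s=cv2.imread('pics/scene0.png')
cv2.imwrite('pics/a.png',cv2.resize(t[110:400,60:600],(800,430),interpolation=cv2.INTER_CUBIC))
cv2.imwrite('pics/b.png',cv2.resize(s[110:360,210:543],(800,600),interpolation=cv2.INTER_CUBIC))
E
```

```text
(no output)
```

View pics/a.png

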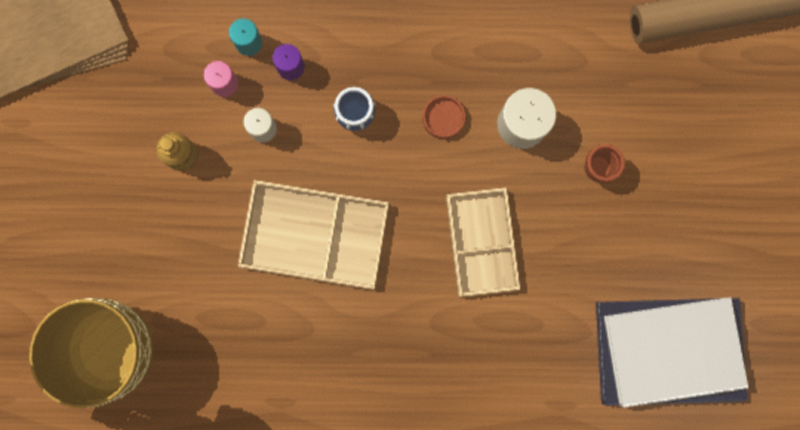

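View pics/b.png

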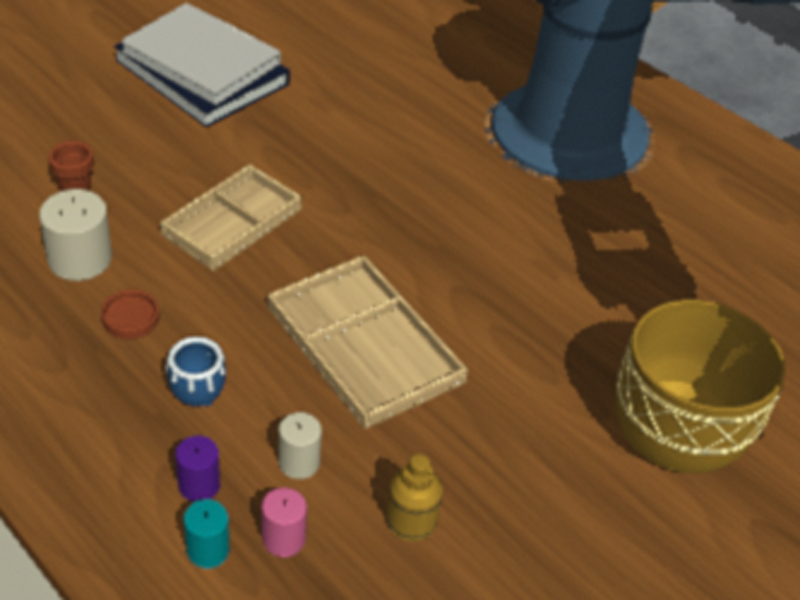

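```bash
cat > fit.py <<'E'
from h import *
from scipy.optimize import minimize
PR=dict(cup=[(21,0),(32,24),(32,40),(27.5,58)],candle=[(22,0),(22,60)],saucer=[(34,0),(34,16)],
 pot=[(21,0),(25.5,38),(29,38),(29,56)],mister=[(26,0),(26,58),(14,71),(14,84),(10,84),(10,100)],
 big_candle=[(40,0),(40,80)],planter=[(75,0),(75,130)],)
TR=dict(candle_tray=(94,159,22),plant_tray=(136,213,22),books=(155,215,46))
a=np.linspace(0,2*np.pi,40,endpoint=False)
def pts(n,p):
    if n in PR: P=np.concatenate([np.c_[r*np.cos(a),r*np.sin(a),0*a+z] for r,z in PR[n]])/1e3
    else:
        X,Y,Z=TR[n];P=np.array([(sx*X/2,sy*Y/2,z) for sx in(1,-1) for sy in(1,-1) for z in(0,Z)])/1e3
        c,s=np.cos(p[3]),np.sin(p[3]);P=P@np.array([[c,s,0],[-s,c,0],[0,0,1]])
    return P+np.array(p[:3])
def hullmask(f,n,p,S=4):
    q=proj(f,pts(n,p)); parts=[q] if n!='mister' else [q[i*40:(i+2)*40] for i in range(5)]
    m=np.zeros((480,640),np.uint8)
    for k in parts: cv2.fillPoly(m,[np.round(cv2.convexHull(k.astype(np.float32))*16).astype(np.int32)],255,cv2.LINE_AA,4)
    return m/255.
def fit(n,obs,p0,z=None):
    """obs: list of (frame,mask)"""
    full=lambda q:np.r_[q[:2],[z] if z is not None else [],q[2:]]
    q0=np.array(p0 if z is None else np.delete(p0,2),float)
    def cost(q):
        c=0
        for f,m in obs:
            h=hullmask(f,n,full(q)); c+=abs(h-m).sum()/m.sum()
        return c/len(obs)
    st=np.full(len(q0),.012); 
    if n in TR: st[-1]=.1
    for k in range(2):
        r=minimize(cost,q0,method='Nelder-Mead',options=dict(initial_simplex=np.vstack([q0,q0+np.diag(st)]),xatol=1e-4,fatol=1e-4));q0=r.x;st=st/2
    return full(r.x),r.fun
E
python3 - <<'E'
from fit import *
import json
F0={n:grab(n) for n in('scene','top')}
first={}
for n in ['candle_tray','plant_tray','cup','candle','saucer','pot','mister','big_candle','planter','books']:
    o={c:ctrl.outline_of(c,n) for c in F0}
    if n=='candle': o={c:[r for r in v if (np.hypot(*(np.array(r['rect'][:2])-dict(top=(231,193),scene=(333,295))[c]))<8)] for c,v in o.items()}
    r=o['top'][0]['rect']; p=onz(F0['top'],r[0],r[1],.01 if n in TR else .03); p[2]=0
    p=list(p)+([dict(candle_tray=-1.5,plant_tray=-.12,books=.1)[n]] if n in TR else [])
    ob={c:[(F0[c],o[c][0]['pixels'].astype(float))] for c in o if o[c]}
    out=[]
    if len(ob)>1: out.append(('both',fit(n,ob['top']+ob['scene'],p)))
    for c in ob: out.append((c,fit(n,ob[c],p,z=0.)))
    for k,(q,e) in out: print(n,k,np.round(q,4),round(e,3))
E
```

```text
candle_tray both [ 4.8230e-01 -1.4150e-01  9.0000e-04 -1.4562e+00] 0.09
candle_tray scene [ 0.4827 -0.1441  0.     -1.4292] 0.089
candle_tray top [ 0.4816 -0.1405  0.     -1.4599] 0.077
plant_tray top [ 0.4905  0.1209  0.     -0.1524] 0.028
cup both [0.6851 0.0594 0.0013] 0.091
cup scene [0.6847 0.0579 0.    ] 0.068
cup top [0.6848 0.0604 0.    ] 0.109
candle both [ 0.6597  0.2065 -0.0011] 0.132
candle scene [0.6602 0.206  0.    ] 0.137
candle top [0.6573 0.206  0.    ] 0.107
saucer both [ 6.789e-01 -8.020e-02  1.000e-04] 0.193
saucer scene [ 0.678  -0.0846  0.    ] 0.289
saucer top [ 0.6801 -0.0797  0.    ] 0.091
pot both [ 0.6018 -0.3266 -0.0032] 0.215
pot scene [ 0.6002 -0.3326  0.    ] 0.288
pot top [ 0.6013 -0.325   0.    ] 0.137
mister both [ 0.6144  0.3325 -0.0014] 0.125
mister scene [0.6153 0.3328 0.    ] 0.134
mister top [0.6141 0.3324 0.    ] 0.119
big_candle both [ 0.6722 -0.2058 -0.0015] 0.114
big_candle scene [ 0.6723 -0.2052  0.    ] 0.114
big_candle top [ 0.6702 -0.2049  0.    ] 0.111
planter both [0.3119 0.4293 0.0012] 0.128
planter scene [0.2925 0.4201 0.    ] 0.148
planter top [0.3113 0.4311 0.    ] 0.091
books both [ 0.3192 -0.4275 -0.0043  0.0517] 0.098
books scene [ 0.3205 -0.4277  0.      0.0468] 0.122
books top [ 0.3189 -0.4245  0.      0.0411] 0.074
```

The top view shows ivory candle (259,124), with turquoise, purple and pink look-alikes at (245,37), (288,62) and (219,78). It also shows the mister at (174,150), cup at (354,108), saucer at (444,118), big candle at (528,118) and pot at (605,163). The scene view confirms these: the small ivory candle is at (300,445), the three-wick one at (75,235). All fitted base heights come out within about 3 mm of zero, as they should. I'll do the saucer first and check it close up.

Request:
jog_arm(
  steps=[
    {"jaw": -1, "delta_pos": [25, -41, 0], "rotation": [0, 0, 0.05]},
    {"jaw": -1, "delta_pos": [50, -83, 0], "rotation": [0, 0, 0.1]},
    {"jaw": -1, "delta_pos": [75, -124, 0], "rotation": [0, 0, 0.15]},
    {"jaw": -1, "delta_pos": [100, -166, 0], "rotation": [0, 0, 0.2]},
    {"jaw": -1, "delta_pos": [125, -208, 0], "rotation": [0, 0, 0.25]},
    {"jaw": -1, "delta_pos": [150, -250, 0], "rotation": [0, 0, 0.3]},
    {"jaw": -1, "delta_pos": [175, -291, 0], "rotation": [0, 0, 0.3]},
    {"jaw": -1, "delta_pos": [200, -333, 0], "rotation": [0, 0, 0.3]},
  ],
)

```text
t: 3.05
position: [0.4804, 0.2521, 0.2138]
orientation: [[-0.99, 0.144, 0.001], [0.144, 0.99, 0.0], [-0.001, 0.0, -1.0]]
wrist_force: [0.5, 0.0, 0.7]
finger_gap: 0.094
```

Request:
jog_arm(
  steps=[
    {"jaw": -1, "delta_pos": [25, -41, 0]},
    {"jaw": -1, "delta_pos": [50, -83, 0]},
    {"jaw": -1, "delta_pos": [75, -124, 0]},
    {"jaw": -1, "delta_pos": [100, -166, 0]},
    {"jaw": -1, "delta_pos": [125, -208, 0]},
    {"jaw": -1, "delta_pos": [150, -250, 0]},
    {"jaw": -1, "delta_pos": [175, -291, 0]},
    {"jaw": -1, "delta_pos": [200, -333, 0]},
  ],
)

```text
validation failed for argument at $.st...
```

Request:
jog_arm(
  steps=[
    {"jaw": -1, "delta_pos": [25, -41, 0], "rotation": [0, 0, 0]},
    {"jaw": -1, "delta_pos": [50, -83, 0], "rotation": [0, 0, 0]},
    {"jaw": -1, "delta_pos": [75, -124, 0], "rotation": [0, 0, 0]},
    {"jaw": -1, "delta_pos": [100, -166, 0], "rotation": [0, 0, 0]},
    {"jaw": -1, "delta_pos": [125, -208, 0], "rotation": [0, 0, 0]},
    {"jaw": -1, "delta_pos": [150, -250, 0], "rotation": [0, 0, 0]},
    {"jaw": -1, "delta_pos": [175, -291, 0], "rotation": [0, 0, 0]},
    {"jaw": -1, "delta_pos": [200, -333, 0], "rotation": [0, 0, 0]},
  ],
)

```text
t: 3.85
position: [0.6805, -0.0811, 0.2135]
orientation: [[-0.99, 0.144, 0.0], [0.144, 0.99, 0.0], [-0.0, 0.0, -1.0]]
wrist_force: [0.7, 1.0, 0.4]
finger_gap: 0.0939
```

```bash
cat > w.py <<'E'
import sys
from fit import *
def look(n,p0,near=None,save=None,z=0.):
    f=grab('wrist',save); o=ctrl.outline_of('wrist',n)
    e=proj(f,np.mean(pts(n,p0),0))[0]
    o=sorted(o,key=lambda r:np.hypot(*(np.array(r['rect'][:2])-e)))
    if not o: print(n,'none seen; expected',e);return
    r=o[0]; q,c=fit(n,[(f,r['pixels'].astype(float))],p0,z)
    s=ctrl.read_state()
    print(n,'conf',round(r['conf'],2),'rect',np.round(r['rect']),'exp',e.round(),'fit',q.round(4),'err',round(c,3),'tcp',np.round(s['position'],4),'t',s['t'],'to go mm',((q[:2]-s['position'][:2])*1e3).round(1))
    return q
E
python3 - <<'E'
from w import *
look('saucer',[.680,-.080,0],save='w1.png')
E
```

```text
saucer conf 0.6 rect [315. 215.  68.  68.] exp [315. 217.] fit [ 0.679 -0.08   0.   ] err 0.07 tcp [ 0.6813 -0.0846  0.2128] t 3.95 to go mm [-2.3  4.6]
```

View pics/w1.png

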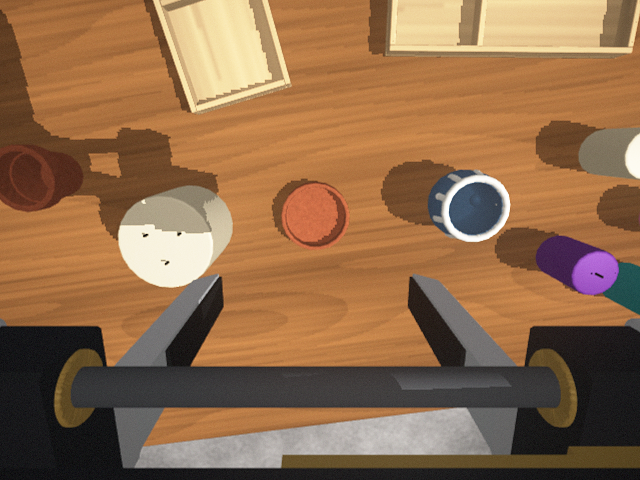

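Request:
jog_arm(
  steps=[
    {"jaw": -1, "delta_pos": [0, 0, -40], "rotation": [0, 0, 0]},
    {"jaw": -1, "delta_pos": [0, 0, -80], "rotation": [0, 0, 0]},
    {"jaw": -1, "delta_pos": [0, 0, -110], "rotation": [0, 0, 0]},
    {"jaw": -1, "delta_pos": [0, 0, -130], "rotation": [0, 0, 0]},
    {"jaw": -1, "delta_pos": [0, 0, -130], "rotation": [0, 0, 0]},
    {"jaw": -1, "delta_pos": [0, 0, -130], "rotation": [0, 0, 0]},
  ],
)

```text
t: 4.55
position: [0.6798, -0.0789, 0.084]
orientation: [[-0.99, 0.144, 0.0], [0.144, 0.99, 0.0], [-0.0, 0.0, -1.0]]
wrist_force: [0.2, -0.6, 0.5]
finger_gap: 0.0938
```

```bash
python3 - <<'E'
from w import *
look('saucer',[.680,-.080,0],save='w2.png')
E
```

```text
saucer conf 0.77 rect [311. 250. 105. 100.] exp [313. 255.] fit [ 0.679  -0.0804  0.    ] err 0.054 tcp [ 0.6809 -0.0793  0.0857] t 4.65 to go mm [-1.9 -1.1]
```

Request:
jog_arm(
  squeeze=15,
  steps=[
    {"jaw": -1, "delta_pos": [-1, -1, -30], "rotation": [0, 0, 0]},
    {"jaw": -1, "delta_pos": [-1, -1, -55], "rotation": [0, 0, 0]},
    {"jaw": -1, "delta_pos": [-1, -1, -72], "rotation": [0, 0, 0]},
    {"jaw": -1, "delta_pos": [-1, -1, -72], "rotation": [0, 0, 0]},
    {"jaw": 0.9, "delta_pos": [-1, -1, -72], "rotation": [0, 0, 0]},
    {"jaw": 0.9, "delta_pos": [-1, -1, -72], "rotation": [0, 0, 0]},
    {"jaw": 0.9, "delta_pos": [-1, -1, -72], "rotation": [0, 0, 0]},
    {"jaw": 0.9, "delta_pos": [-1, -1, -72], "rotation": [0, 0, 0]},
  ],
)

```text
t: 5.45
position: [0.6796, -0.0805, 0.0129]
orientation: [[-0.99, 0.144, 0.002], [0.144, 0.99, -0.001], [-0.002, -0.0, -1.0]]
wrist_force: [0.1, 0.0, 3.3]
finger_gap: 0.0688
```

Request:
jog_arm(
  steps=[
    {"jaw": 0.9, "delta_pos": [0, 0, 0], "rotation": [0, 0, 0]},
    {"jaw": 0.9, "delta_pos": [0, 0, 0], "rotation": [0, 0, 0]},
    {"jaw": 0.9, "delta_pos": [0, 0, 0], "rotation": [0, 0, 0]},
  ],
)

```text
t: 5.75
position: [0.6796, -0.0805, 0.0129]
orientation: [[-0.99, 0.144, 0.002], [0.144, 0.99, -0.001], [-0.002, -0.0, -1.0]]
wrist_force: [-1.1, 0.2, 5.8]
finger_gap: 0.0682
```

Request:
jog_arm(
  squeeze=20,
  steps=[
    {"jaw": 0.9, "delta_pos": [0, 0, 10], "rotation": [0, 0, 0]},
    {"jaw": 0.9, "delta_pos": [0, 0, 35], "rotation": [0, 0, 0]},
    {"jaw": 0.9, "delta_pos": [0, 0, 65], "rotation": [0, 0, 0]},
    {"jaw": 0.9, "delta_pos": [-10, 13, 90], "rotation": [0, 0, 0]},
    {"jaw": 0.9, "delta_pos": [-25, 33, 100], "rotation": [0, 0, 0]},
    {"jaw": 0.9, "delta_pos": [-45, 59, 100], "rotation": [0, 0, 0]},
    {"jaw": 0.9, "delta_pos": [-65, 85, 100], "rotation": [0, 0, 0]},
    {"jaw": 0.9, "delta_pos": [-85, 111, 100], "rotation": [0, 0, 0]},
  ],
)

```text
t: 6.55
position: [0.5924, 0.0317, 0.1115]
orientation: [[-0.989, 0.145, -0.001], [0.145, 0.989, 0.0], [0.001, 0.0, -1.0]]
wrist_force: [-0.0, 0.3, -0.5]
finger_gap: 0.0684
```

Request:
jog_arm(
  steps=[
    {"jaw": 0.9, "delta_pos": [-20, 26, 0], "rotation": [0, 0, 0]},
    {"jaw": 0.9, "delta_pos": [-40, 52, 0], "rotation": [0, 0, 0]},
    {"jaw": 0.9, "delta_pos": [-60, 78, 0], "rotation": [0, 0, 0]},
    {"jaw": 0.9, "delta_pos": [-80, 104, 0], "rotation": [0, 0, 0]},
    {"jaw": 0.9, "delta_pos": [-93, 121, 0], "rotation": [0, 0, 0]},
    {"jaw": 0.9, "delta_pos": [-98, 128, 0], "rotation": [0, 0, 0]},
    {"jaw": 0.9, "delta_pos": [-98, 128, 0], "rotation": [0, 0, 0]},
    {"jaw": 0.9, "delta_pos": [-98, 128, 0], "rotation": [0, 0, 0]},
  ],
)

```text
t: 7.35
position: [0.4962, 0.1583, 0.1116]
orientation: [[-0.99, 0.145, 0.001], [0.145, 0.99, -0.0], [-0.001, -0.0, -1.0]]
wrist_force: [-0.5, -0.3, -1.1]
finger_gap: 0.068
```

```bash
python3 - <<'E'
from w import *
s=ctrl.read_state();print(s['finger_gap'],s['wrist_force'])
look('plant_tray',[.4905,.121,0,-.152],save='w3.png')
E
```

```text
0.06797917336160351 [-0.46491878 -0.32167212 -1.07208935]
plant_tray conf 0.91 rect [260. 240. 314. 187.] exp [263. 244.] fit [ 0.4897  0.1202  0.     -0.1564] err 0.471 tcp [0.4964 0.158  0.1116] t 7.45 to go mm [ -6.7 -37.7]
```

View pics/w3.png

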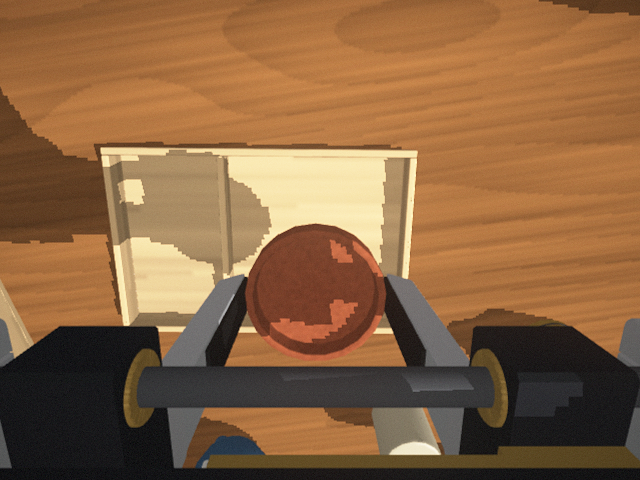

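Request:
jog_arm(
  steps=[
    {"jaw": 0.9, "delta_pos": [0, 0, -25], "rotation": [0, 0, 0]},
    {"jaw": 0.9, "delta_pos": [0, 0, -50], "rotation": [0, 0, 0]},
    {"jaw": 0.9, "delta_pos": [0, 0, -75], "rotation": [0, 0, 0]},
    {"jaw": 0.9, "delta_pos": [0, 0, -88], "rotation": [0, 0, 0]},
    {"jaw": 0.9, "delta_pos": [0, 0, -93], "rotation": [0, 0, 0]},
    {"jaw": 0.9, "delta_pos": [0, 0, -95], "rotation": [0, 0, 0]},
    {"jaw": 0.9, "delta_pos": [0, 0, -96], "rotation": [0, 0, 0]},
    {"jaw": 0.9, "delta_pos": [0, 0, -96], "rotation": [0, 0, 0]},
  ],
)

```text
t: 8.25
position: [0.4969, 0.1587, 0.0169]
orientation: [[-0.99, 0.144, 0.002], [0.144, 0.99, 0.0], [-0.002, 0.0, -1.0]]
wrist_force: [-1.5, -1.3, 2.8]
finger_gap: 0.0683
```

Request:
jog_arm(
  steps=[
    {"jaw": -0.7, "delta_pos": [0, 0, 0], "rotation": [0, 0, 0]},
    {"jaw": -0.7, "delta_pos": [0, 0, 0], "rotation": [0, 0, 0]},
    {"jaw": -0.7, "delta_pos": [0, 0, 0], "rotation": [0, 0, 0]},
    {"jaw": -0.7, "delta_pos": [0, 0, 0], "rotation": [0, 0, 0]},
  ],
)

```text
t: 8.65
position: [0.4959, 0.1588, 0.0156]
orientation: [[-0.99, 0.144, 0.0], [0.144, 0.99, 0.0], [-0.0, 0.0, -1.0]]
wrist_force: [-0.2, -0.4, -0.2]
finger_gap: 0.0799
```

Request:
jog_arm(
  steps=[
    {"jaw": -0.7, "delta_pos": [0, 0, 20], "rotation": [0, 0, 0]},
    {"jaw": -0.7, "delta_pos": [0, 0, 60], "rotation": [0, 0, 0]},
    {"jaw": -1, "delta_pos": [0, 0, 105], "rotation": [0, 0, 0]},
    {"jaw": -1, "delta_pos": [0, 0, 150], "rotation": [0, 0, 0]},
    {"jaw": -1, "delta_pos": [0, 0, 195], "rotation": [0, 0, 0]},
    {"jaw": -1, "delta_pos": [0, 0, 200], "rotation": [0, 0, 0]},
    {"jaw": -1, "delta_pos": [0, 0, 200], "rotation": [0, 0, 0]},
  ],
)

```text
t: 9.35
position: [0.4966, 0.1589, 0.2171]
orientation: [[-0.99, 0.144, 0.004], [0.144, 0.99, 0.0], [-0.004, 0.001, -1.0]]
wrist_force: [0.3, 0.1, -0.5]
finger_gap: 0.0941
```

```bash
python3 - <<'E'
from w import *
look('saucer',[.496,.159,0.004],save='w4.png',z=.004)
look('plant_tray',[.4905,.121,0,-.152])
E
```

```text
saucer conf 0.74 rect [316. 215.  73.  70.] exp [314. 217.] fit [0.4965 0.1596 0.004 ] err 0.037 tcp [0.4947 0.1587 0.2137] t 9.45 to go mm [1.8 1. ]
plant_tray conf 0.65 rect [276. 217. 229. 141.] exp [277. 220.] fit [ 0.4897  0.1214  0.     -0.1506] err 0.172 tcp [0.4944 0.1586 0.213 ] t 9.55 to go mm [ -4.7 -37.2]
```

Request:
jog_arm(
  steps=[
    {"jaw": -1, "delta_pos": [10, -48, 0], "rotation": [0, 0, 0]},
    {"jaw": -1, "delta_pos": [20, -96, 0], "rotation": [0, 0, 0]},
    {"jaw": -1, "delta_pos": [30, -144, 0], "rotation": [0, 0, 0]},
    {"jaw": -1, "delta_pos": [40, -192, 0], "rotation": [0, 0, 0]},
    {"jaw": -1, "delta_pos": [50, -240, 0], "rotation": [0, 0, 0]},
    {"jaw": -1, "delta_pos": [60, -288, 0], "rotation": [0, 0, 0]},
    {"jaw": -1, "delta_pos": [70, -336, 0], "rotation": [0, 0, 0]},
    {"jaw": -1, "delta_pos": [80, -384, 0], "rotation": [0, 0, 0]},
  ],
)

```text
t: 10.35
position: [0.575, -0.2269, 0.2133]
orientation: [[-0.989, 0.145, -0.003], [0.145, 0.989, 0.002], [0.003, 0.001, -1.0]]
wrist_force: [-0.0, -0.7, -0.1]
finger_gap: 0.0942
```

Request:
jog_arm(
  steps=[
    {"jaw": -1, "delta_pos": [10, -40, 0], "rotation": [0, 0, 0]},
    {"jaw": -1, "delta_pos": [20, -75, -20], "rotation": [0, 0, 0]},
    {"jaw": -1, "delta_pos": [25, -100, -40], "rotation": [0, 0, 0]},
    {"jaw": -1, "delta_pos": [25, -100, -60], "rotation": [0, 0, 0]},
    {"jaw": -1, "delta_pos": [25, -100, -60], "rotation": [0, 0, 0]},
    {"jaw": -1, "delta_pos": [25, -100, -60], "rotation": [0, 0, 0]},
  ],
)

```text
t: 10.95
position: [0.6, -0.3245, 0.1539]
orientation: [[-0.99, 0.144, -0.002], [0.144, 0.99, 0.002], [0.003, 0.002, -1.0]]
wrist_force: [-0.2, 0.2, 0.5]
finger_gap: 0.094
```

```bash
python3 - <<'E'
from w import *
look('pot',[.6015,-.3255,0],save='w5.png')
E
```

```text
pot conf 0.91 rect [314. 243.  76.  80.] exp [313. 240.] fit [ 0.6012 -0.3249  0.    ] err 0.062 tcp [ 0.6011 -0.3249  0.1564] t 11.05 to go mm [0.1 0. ]
```

View pics/w5.png

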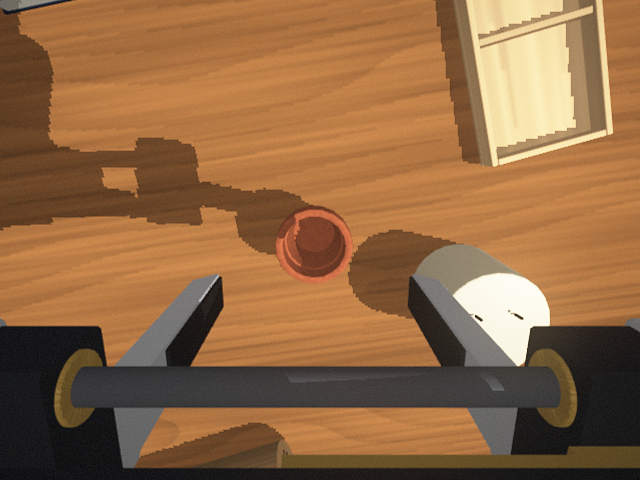

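Request:
jog_arm(
  squeeze=15,
  steps=[
    {"jaw": -1, "delta_pos": [0, 0, -40], "rotation": [0, 0, 0]},
    {"jaw": -1, "delta_pos": [0, 0, -80], "rotation": [0, 0, 0]},
    {"jaw": -1, "delta_pos": [0, 0, -110], "rotation": [0, 0, 0]},
    {"jaw": -1, "delta_pos": [0, 0, -120], "rotation": [0, 0, 0]},
    {"jaw": 0.9, "delta_pos": [0, 0, -120], "rotation": [0, 0, 0]},
    {"jaw": 0.9, "delta_pos": [0, 0, -120], "rotation": [0, 0, 0]},
    {"jaw": 0.9, "delta_pos": [0, 0, -120], "rotation": [0, 0, 0]},
    {"jaw": 0.9, "delta_pos": [0, 0, -120], "rotation": [0, 0, 0]},
  ],
)

```text
t: 11.85
position: [0.6018, -0.326, 0.0376]
orientation: [[-0.99, 0.144, 0.003], [0.144, 0.99, -0.002], [-0.003, -0.002, -1.0]]
wrist_force: [-0.5, -0.4, -0.3]
finger_gap: 0.0655
```

Request:
jog_arm(
  steps=[
    {"jaw": 0.9, "delta_pos": [0, 0, 0], "rotation": [0, 0, 0]},
    {"jaw": 0.9, "delta_pos": [0, 0, 0], "rotation": [0, 0, 0]},
    {"jaw": 0.9, "delta_pos": [0, 0, 0], "rotation": [0, 0, 0]},
  ],
)

```text
t: 12.15
position: [0.6014, -0.3258, 0.0369]
orientation: [[-0.99, 0.144, 0.001], [0.144, 0.99, -0.001], [-0.002, -0.001, -1.0]]
wrist_force: [-0.7, -0.1, 6.2]
finger_gap: 0.0583
```

Request:
jog_arm(
  squeeze=20,
  steps=[
    {"jaw": 0.9, "delta_pos": [0, 0, 10], "rotation": [0, 0, 0]},
    {"jaw": 0.9, "delta_pos": [0, 0, 35], "rotation": [0, 0, 0]},
    {"jaw": 0.9, "delta_pos": [-3, 12, 70], "rotation": [0, 0, 0]},
    {"jaw": 0.9, "delta_pos": [-8, 36, 95], "rotation": [0, 0, 0]},
    {"jaw": 0.9, "delta_pos": [-16, 72, 100], "rotation": [0, 0, 0]},
    {"jaw": 0.9, "delta_pos": [-25, 112, 100], "rotation": [0, 0, 0]},
    {"jaw": 0.9, "delta_pos": [-34, 154, 100], "rotation": [0, 0, 0]},
    {"jaw": 0.9, "delta_pos": [-43, 196, 100], "rotation": [0, 0, 0]},
  ],
)

```text
t: 12.95
position: [0.5567, -0.1276, 0.1354]
orientation: [[-0.989, 0.145, -0.0], [0.145, 0.989, 0.0], [0.0, 0.0, -1.0]]
wrist_force: [0.8, -0.0, -0.6]
finger_gap: 0.0579
```

Request:
jog_arm(
  steps=[
    {"jaw": 0.9, "delta_pos": [-9, 42, 0], "rotation": [0, 0, 0]},
    {"jaw": 0.9, "delta_pos": [-18, 84, 0], "rotation": [0, 0, 0]},
    {"jaw": 0.9, "delta_pos": [-27, 126, 0], "rotation": [0, 0, 0]},
    {"jaw": 0.9, "delta_pos": [-36, 168, 0], "rotation": [0, 0, 0]},
    {"jaw": 0.9, "delta_pos": [-45, 210, 0], "rotation": [0, 0, 0]},
    {"jaw": 0.9, "delta_pos": [-53, 248, 0], "rotation": [0, 0, 0]},
    {"jaw": 0.9, "delta_pos": [-59, 276, 0], "rotation": [0, 0, 0]},
    {"jaw": 0.9, "delta_pos": [-61, 288, 0], "rotation": [0, 0, 0]},
  ],
)

```text
t: 13.75
position: [0.4955, 0.1607, 0.1354]
orientation: [[-0.99, 0.142, -0.001], [0.142, 0.99, 0.0], [0.001, 0.0, -1.0]]
wrist_force: [1.1, -0.6, -0.9]
finger_gap: 0.0579
```

Request:
jog_arm(
  steps=[
    {"jaw": 0.9, "delta_pos": [0, 0, -20], "rotation": [0, 0, 0]},
    {"jaw": 0.9, "delta_pos": [0, 0, -20], "rotation": [0, 0, 0]},
    {"jaw": 0.9, "delta_pos": [0, 0, -20], "rotation": [0, 0, 0]},
  ],
)

```text
t: 14.05
position: [0.4965, 0.1581, 0.1153]
orientation: [[-0.989, 0.145, -0.001], [0.145, 0.989, -0.0], [0.001, -0.0, -1.0]]
wrist_force: [-0.7, 0.7, -0.3]
finger_gap: 0.058
```

```bash
python3 - <<'E'
from w import *
s=ctrl.read_state();p=s['position'];print(s['finger_gap'],s['wrist_force'])
look('pot',[p[0],p[1],p[2]-.035],save='w6.png',z=p[2]-.036)
E
```

```text
0.058020509913647524 [-0.72738313  0.65479842 -0.33775705]
pot none seen; expected [313.71469454 297.28644029]
```

View pics/w6.png

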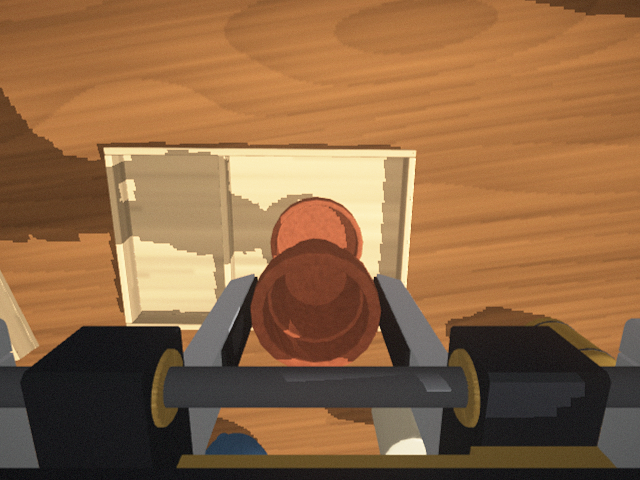

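Request:
jog_arm(
  steps=[
    {"jaw": 0.9, "delta_pos": [0, 0, -20], "rotation": [0, 0, 0]},
    {"jaw": 0.9, "delta_pos": [0, 0, -42], "rotation": [0, 0, 0]},
    {"jaw": 0.9, "delta_pos": [0, 0, -58], "rotation": [0, 0, 0]},
    {"jaw": 0.9, "delta_pos": [0, 0, -66], "rotation": [0, 0, 0]},
    {"jaw": 0.9, "delta_pos": [0, 0, -69], "rotation": [0, 0, 0]},
    {"jaw": 0.9, "delta_pos": [0, 0, -70], "rotation": [0, 0, 0]},
    {"jaw": 0.9, "delta_pos": [0, 0, -71], "rotation": [0, 0, 0]},
    {"jaw": 0.9, "delta_pos": [0, 0, -71], "rotation": [0, 0, 0]},
  ],
)

```text
t: 14.95
position: [0.4976, 0.1587, 0.0458]
orientation: [[-0.99, 0.144, 0.002], [0.144, 0.99, -0.0], [-0.002, 0.0, -1.0]]
wrist_force: [-2.0, -1.0, 4.1]
finger_gap: 0.0586
```

Request:
jog_arm(
  steps=[
    {"jaw": -0.6, "delta_pos": [0, 0, 0], "rotation": [0, 0, 0]},
    {"jaw": -0.6, "delta_pos": [0, 0, 0], "rotation": [0, 0, 0]},
    {"jaw": -0.6, "delta_pos": [0, 0, 0], "rotation": [0, 0, 0]},
    {"jaw": -0.6, "delta_pos": [0, 0, 0], "rotation": [0, 0, 0]},
  ],
)

```text
t: 15.35
position: [0.4967, 0.1588, 0.0444]
orientation: [[-0.99, 0.144, 0.0], [0.144, 0.99, 0.0], [-0.0, 0.0, -1.0]]
wrist_force: [-0.3, -0.6, -0.3]
finger_gap: 0.0751
```

Request:
jog_arm(
  steps=[
    {"jaw": -0.6, "delta_pos": [0, 0, 20], "rotation": [0, 0, 0]},
    {"jaw": -0.6, "delta_pos": [0, 0, 60], "rotation": [0, 0, 0]},
    {"jaw": -1, "delta_pos": [0, 0, 105], "rotation": [0, 0, 0]},
    {"jaw": -1, "delta_pos": [0, 0, 150], "rotation": [0, 0, 0]},
    {"jaw": -1, "delta_pos": [0, 0, 170], "rotation": [0, 0, 0]},
    {"jaw": -1, "delta_pos": [0, 0, 170], "rotation": [0, 0, 0]},
    {"jaw": -1, "delta_pos": [0, 0, 170], "rotation": [0, 0, 0]},
  ],
)

```text
t: 16.05
position: [0.4962, 0.1587, 0.2135]
orientation: [[-0.99, 0.144, -0.001], [0.144, 0.99, -0.0], [0.001, -0.0, -1.0]]
wrist_force: [-0.3, -0.1, -0.0]
finger_gap: 0.094
```

```bash
python3 - <<'E'
from w import *
look('pot',[.4965,.1595,.009],save='w7.png',z=.009)
E
```

```text
pot conf 0.83 rect [316. 228.  60.  65.] exp [315. 225.] fit [0.4975 0.1597 0.009 ] err 0.087 tcp [0.4954 0.1586 0.212 ] t 16.15 to go mm [2.1 1. ]
```

View pics/w7.png

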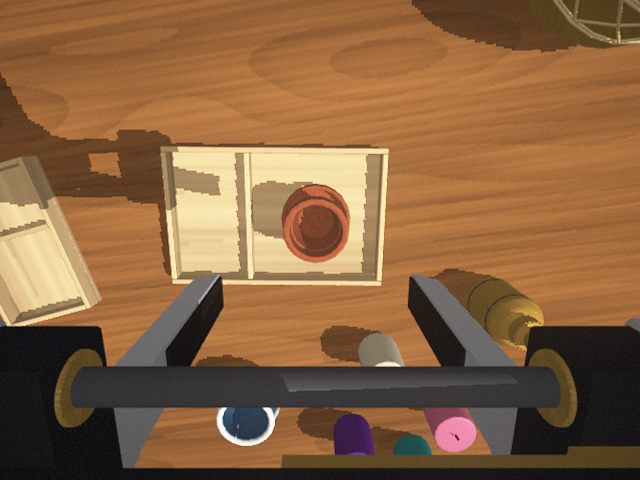

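The pot sits concentric in the saucer, around pixel (316,225). Next is the mister.

Request:
jog_arm(
  steps=[
    {"jaw": -1, "delta_pos": [27, 40, 0], "rotation": [0, 0, 0]},
    {"jaw": -1, "delta_pos": [54, 80, 0], "rotation": [0, 0, 0]},
    {"jaw": -1, "delta_pos": [81, 120, 0], "rotation": [0, 0, 0]},
    {"jaw": -1, "delta_pos": [105, 156, -20], "rotation": [0, 0, 0]},
    {"jaw": -1, "delta_pos": [117, 173, -40], "rotation": [0, 0, 0]},
    {"jaw": -1, "delta_pos": [117, 173, -40], "rotation": [0, 0, 0]},
    {"jaw": -1, "delta_pos": [117, 173, -40], "rotation": [0, 0, 0]},
  ],
)

```text
t: 16.85
position: [0.6124, 0.3311, 0.172]
orientation: [[-0.99, 0.144, -0.004], [0.144, 0.99, -0.002], [0.004, -0.002, -1.0]]
wrist_force: [0.0, 0.6, 0.2]
finger_gap: 0.0938
```

```bash
python3 - <<'E'
from w import *
look('mister',[.6144,.3325,0],save='w8.png')
look('candle',[.659,.2063,0])
E
```

```text
mister conf 0.7 rect [319. 237.  67.  77.] exp [317. 246.] fit [0.6139 0.334  0.    ] err 0.044 tcp [0.6135 0.3308 0.1749] t 16.95 to go mm [0.4 3.2]
candle conf 0.95 rect [179. 296.  64.  55.] exp [184. 300.] fit [0.6548 0.2087 0.    ] err 1.768 tcp [0.6139 0.331  0.1759] t 17.05 to go mm [  40.9 -122.3]
```

View pics/w8.png

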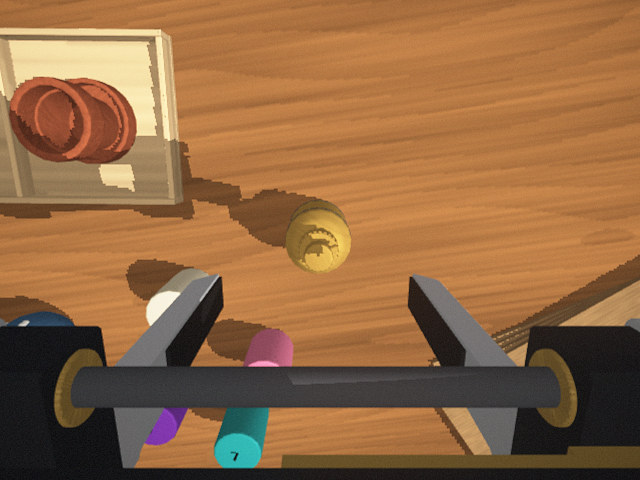

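Request:
jog_arm(
  squeeze=20,
  steps=[
    {"jaw": -1, "delta_pos": [0, 1, -40], "rotation": [0, 0, 0]},
    {"jaw": -1, "delta_pos": [0, 1, -80], "rotation": [0, 0, 0]},
    {"jaw": -1, "delta_pos": [0, 1, -115], "rotation": [0, 0, 0]},
    {"jaw": -1, "delta_pos": [0, 1, -135], "rotation": [0, 0, 0]},
    {"jaw": -1, "delta_pos": [0, 1, -139], "rotation": [0, 0, 0]},
    {"jaw": 0.9, "delta_pos": [0, 1, -139], "rotation": [0, 0, 0]},
    {"jaw": 0.9, "delta_pos": [0, 1, -139], "rotation": [0, 0, 0]},
    {"jaw": 0.9, "delta_pos": [0, 1, -139], "rotation": [0, 0, 0]},
  ],
)

```text
t: 17.85
position: [0.6151, 0.3332, 0.0379]
orientation: [[-0.99, 0.144, 0.004], [0.144, 0.99, 0.001], [-0.003, 0.002, -1.0]]
wrist_force: [0.6, -0.2, 0.6]
finger_gap: 0.0736
```

Request:
jog_arm(
  squeeze=25,
  steps=[
    {"jaw": 0.9, "delta_pos": [0, 0, 0], "rotation": [0, 0, 0]},
    {"jaw": 0.9, "delta_pos": [0, 0, 0], "rotation": [0, 0, 0]},
    {"jaw": 0.9, "delta_pos": [0, 0, 0], "rotation": [0, 0, 0]},
    {"jaw": 0.9, "delta_pos": [0, 0, 0], "rotation": [0, 0, 0]},
  ],
)

```text
t: 18.25
position: [0.6139, 0.3328, 0.036]
orientation: [[-0.99, 0.144, 0.0], [0.144, 0.99, -0.0], [-0.0, 0.0, -1.0]]
wrist_force: [-0.1, -1.3, 3.1]
finger_gap: 0.0511
```

Request:
jog_arm(
  steps=[
    {"jaw": 0.9, "delta_pos": [0, 0, 10], "rotation": [0, 0, 0]},
    {"jaw": 0.9, "delta_pos": [0, 0, 35], "rotation": [0, 0, 0]},
    {"jaw": 0.9, "delta_pos": [0, 0, 75], "rotation": [0, 0, 0]},
    {"jaw": 0.9, "delta_pos": [-5, -10, 105], "rotation": [0, 0, 0]},
    {"jaw": 0.9, "delta_pos": [-16, -33, 115], "rotation": [0, 0, 0]},
    {"jaw": 0.9, "delta_pos": [-32, -66, 115], "rotation": [0, 0, 0]},
    {"jaw": 0.9, "delta_pos": [-48, -99, 115], "rotation": [0, 0, 0]},
    {"jaw": 0.9, "delta_pos": [-65, -134, 115], "rotation": [0, 0, 0]},
  ],
)

```text
t: 19.05
position: [0.5475, 0.1978, 0.1503]
orientation: [[-0.99, 0.144, -0.001], [0.144, 0.99, -0.0], [0.001, -0.0, -1.0]]
wrist_force: [0.5, 0.1, -2.5]
finger_gap: 0.0513
```

Request:
jog_arm(
  steps=[
    {"jaw": 0.9, "delta_pos": [-16, -34, 0], "rotation": [0, 0, 0]},
    {"jaw": 0.9, "delta_pos": [-32, -68, 0], "rotation": [0, 0, 0]},
    {"jaw": 0.9, "delta_pos": [-48, -100, 0], "rotation": [0, 0, 0]},
    {"jaw": 0.9, "delta_pos": [-61, -126, 0], "rotation": [0, 0, 0]},
    {"jaw": 0.9, "delta_pos": [-69, -143, 0], "rotation": [0, 0, 0]},
    {"jaw": 0.9, "delta_pos": [-69, -143, -15], "rotation": [0, 0, 0]},
    {"jaw": 0.9, "delta_pos": [-69, -143, -30], "rotation": [0, 0, 0]},
    {"jaw": 0.9, "delta_pos": [-69, -143, -30], "rotation": [0, 0, 0]},
  ],
)

```text
t: 19.85
position: [0.4776, 0.0559, 0.1184]
orientation: [[-0.989, 0.145, -0.005], [0.145, 0.989, 0.001], [0.005, -0.0, -1.0]]
wrist_force: [-0.1, -0.2, -1.8]
finger_gap: 0.0509
```

```bash
python3 - <<'E'
from w import *
s=ctrl.read_state();p=s['position'];print(s['finger_gap'],s['wrist_force'],p)
look('mister',[p[0],p[1],p[2]-.036],save='w9.png',z=p[2]-.036)
E
```

```text
0.05094216671965245 [-0.08835622 -0.18974907 -1.75198958] [0.47757776 0.05585879 0.11844186]
mister conf 0.58 rect [316. 299. 119. 143.] exp [313. 328.] fit [0.4766 0.0567 0.0824] err 0.2 tcp [0.4794 0.0559 0.1205] t 19.95 to go mm [-2.8  0.9]
```

View pics/w9.png

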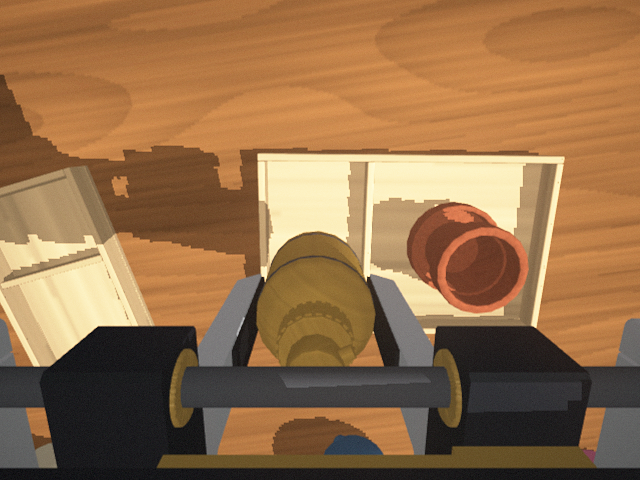

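Request:
jog_arm(
  steps=[
    {"jaw": 0.9, "delta_pos": [0, 0, -25], "rotation": [0, 0, 0]},
    {"jaw": 0.9, "delta_pos": [0, 0, -50], "rotation": [0, 0, 0]},
    {"jaw": 0.9, "delta_pos": [0, 0, -67], "rotation": [0, 0, 0]},
    {"jaw": 0.9, "delta_pos": [0, 0, -75], "rotation": [0, 0, 0]},
    {"jaw": 0.9, "delta_pos": [0, 0, -79], "rotation": [0, 0, 0]},
    {"jaw": 0.9, "delta_pos": [0, 0, -80], "rotation": [0, 0, 0]},
    {"jaw": 0.9, "delta_pos": [0, 0, -81], "rotation": [0, 0, 0]},
    {"jaw": 0.9, "delta_pos": [0, 0, -81], "rotation": [0, 0, 0]},
  ],
)

```text
t: 20.75
position: [0.4803, 0.0557, 0.0402]
orientation: [[-0.99, 0.144, 0.002], [0.144, 0.99, -0.0], [-0.002, 0.0, -1.0]]
wrist_force: [-0.6, 0.9, -2.2]
finger_gap: 0.0511
```

Request:
jog_arm(
  steps=[
    {"jaw": -0.5, "delta_pos": [0, 0, 0], "rotation": [0, 0, 0]},
    {"jaw": -0.5, "delta_pos": [0, 0, 0], "rotation": [0, 0, 0]},
    {"jaw": -0.5, "delta_pos": [0, 0, 0], "rotation": [0, 0, 0]},
    {"jaw": -0.5, "delta_pos": [0, 0, 0], "rotation": [0, 0, 0]},
  ],
)

```text
t: 21.15
position: [0.48, 0.0557, 0.0398]
orientation: [[-0.99, 0.144, 0.001], [0.144, 0.99, -0.0], [-0.001, 0.0, -1.0]]
wrist_force: [-0.5, 0.1, -0.4]
finger_gap: 0.0706
```

Request:
jog_arm(
  steps=[
    {"jaw": -0.5, "delta_pos": [0, 0, 20], "rotation": [0, 0, 0]},
    {"jaw": -0.5, "delta_pos": [0, 0, 60], "rotation": [0, 0, 0]},
    {"jaw": -0.5, "delta_pos": [0, 0, 105], "rotation": [0, 0, 0]},
    {"jaw": -1, "delta_pos": [0, 0, 150], "rotation": [0, 0, 0]},
    {"jaw": -1, "delta_pos": [0, 0, 175], "rotation": [0, 0, 0]},
    {"jaw": -1, "delta_pos": [0, 0, 175], "rotation": [0, 0, 0]},
    {"jaw": -1, "delta_pos": [0, 0, 175], "rotation": [0, 0, 0]},
  ],
)

```text
t: 21.85
position: [0.4795, 0.0558, 0.2141]
orientation: [[-0.99, 0.144, 0.0], [0.144, 0.99, -0.0], [-0.0, -0.0, -1.0]]
wrist_force: [0.3, 0.4, -0.7]
finger_gap: 0.0936
```

```bash
python3 - <<'E'
from w import *
look('mister',[.480,.056,.004],save='w10.png',z=.004)
E
```

```text
mister conf 0.88 rect [317. 224.  57.  66.] exp [315. 232.] fit [0.48   0.0567 0.004 ] err 0.062 tcp [0.4785 0.0559 0.2123] t 21.95 to go mm [1.5 0.8]
```

Request:
jog_arm(
  steps=[
    {"jaw": -1, "delta_pos": [30, 25, 0], "rotation": [0, 0, 0]},
    {"jaw": -1, "delta_pos": [60, 50, 0], "rotation": [0, 0, 0]},
    {"jaw": -1, "delta_pos": [90, 75, 0], "rotation": [0, 0, 0]},
    {"jaw": -1, "delta_pos": [125, 105, 0], "rotation": [0, 0, 0]},
    {"jaw": -1, "delta_pos": [155, 130, -20], "rotation": [0, 0, 0]},
    {"jaw": -1, "delta_pos": [179, 150, -50], "rotation": [0, 0, 0]},
    {"jaw": -1, "delta_pos": [179, 150, -50], "rotation": [0, 0, 0]},
    {"jaw": -1, "delta_pos": [179, 150, -50], "rotation": [0, 0, 0]},
  ],
)

```text
t: 22.75
position: [0.657, 0.2056, 0.1607]
orientation: [[-0.99, 0.144, -0.006], [0.144, 0.99, -0.001], [0.006, -0.002, -1.0]]
wrist_force: [-0.0, 0.3, 0.9]
finger_gap: 0.094
```

```bash
python3 - <<'E'
from w import *
look('candle',[.659,.2063,0],save='w11.png')
E
```

```text
candle conf 0.8 rect [315. 238.  57.  62.] exp [316. 238.] fit [0.6568 0.2065 0.    ] err 0.114 tcp [0.6584 0.2052 0.1649] t 22.85 to go mm [-1.6  1.3]
```

View pics/w11.png

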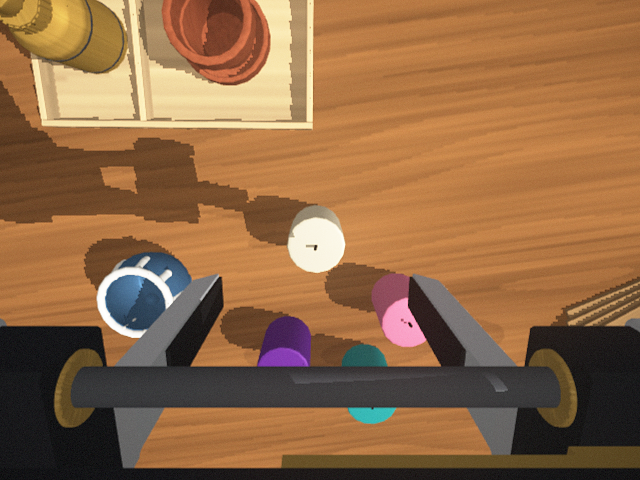

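Request:
jog_arm(
  squeeze=15,
  steps=[
    {"jaw": -0.6, "delta_pos": [-1, 0, -40], "rotation": [0, 0, 0]},
    {"jaw": -0.6, "delta_pos": [-1, 0, -75], "rotation": [0, 0, 0]},
    {"jaw": -0.6, "delta_pos": [-1, 0, -110], "rotation": [0, 0, 0]},
    {"jaw": -0.6, "delta_pos": [-1, 0, -127], "rotation": [0, 0, 0]},
    {"jaw": -0.6, "delta_pos": [-1, 0, -131], "rotation": [0, 0, 0]},
    {"jaw": 0.9, "delta_pos": [-1, 0, -131], "rotation": [0, 0, 0]},
    {"jaw": 0.9, "delta_pos": [-1, 0, -131], "rotation": [0, 0, 0]},
    {"jaw": 0.9, "delta_pos": [-1, 0, -131], "rotation": [0, 0, 0]},
  ],
)

```text
t: 23.65
position: [0.6592, 0.206, 0.0359]
orientation: [[-0.99, 0.144, 0.004], [0.144, 0.99, 0.001], [-0.004, 0.001, -1.0]]
wrist_force: [-0.5, 1.2, 0.7]
finger_gap: 0.0546
```

Request:
jog_arm(
  steps=[
    {"jaw": 0.9, "delta_pos": [0, 0, 0], "rotation": [0, 0, 0]},
    {"jaw": 0.9, "delta_pos": [0, 0, 0], "rotation": [0, 0, 0]},
    {"jaw": 0.9, "delta_pos": [0, 0, 0], "rotation": [0, 0, 0]},
    {"jaw": 0.9, "delta_pos": [0, 0, 0], "rotation": [0, 0, 0]},
  ],
)

```text
t: 24.05
position: [0.6585, 0.2059, 0.0347]
orientation: [[-0.99, 0.144, 0.002], [0.144, 0.99, 0.0], [-0.002, 0.0, -1.0]]
wrist_force: [-0.3, -0.5, 5.6]
finger_gap: 0.0439
```

Request:
jog_arm(
  squeeze=20,
  steps=[
    {"jaw": 0.9, "delta_pos": [0, 0, 10], "rotation": [0, 0, 0]},
    {"jaw": 0.9, "delta_pos": [0, 0, 35], "rotation": [0, 0, 0]},
    {"jaw": 0.9, "delta_pos": [0, 0, 75], "rotation": [0, 0, 0]},
    {"jaw": 0.9, "delta_pos": [-6, -10, 105], "rotation": [0, 0, 0]},
    {"jaw": 0.9, "delta_pos": [-20, -32, 115], "rotation": [0, 0, 0]},
    {"jaw": 0.9, "delta_pos": [-42, -67, 115], "rotation": [0, 0, 0]},
    {"jaw": 0.9, "delta_pos": [-64, -102, 115], "rotation": [0, 0, 0]},
    {"jaw": 0.9, "delta_pos": [-86, -137, 115], "rotation": [0, 0, 0]},
  ],
)

```text
t: 24.85
position: [0.5704, 0.0678, 0.1485]
orientation: [[-0.99, 0.144, -0.0], [0.144, 0.99, -0.0], [0.0, -0.0, -1.0]]
wrist_force: [0.6, -0.5, -0.7]
finger_gap: 0.0435
```

Request:
jog_arm(
  steps=[
    {"jaw": 0.9, "delta_pos": [-22, -35, 0], "rotation": [0, 0, 0]},
    {"jaw": 0.9, "delta_pos": [-44, -70, 0], "rotation": [0, 0, 0]},
    {"jaw": 0.9, "delta_pos": [-66, -105, 0], "rotation": [0, 0, 0]},
    {"jaw": 0.9, "delta_pos": [-88, -140, 0], "rotation": [0, 0, 0]},
    {"jaw": 0.9, "delta_pos": [-110, -175, 0], "rotation": [0, 0, 0]},
    {"jaw": 0.9, "delta_pos": [-126, -202, 0], "rotation": [0, 0, 0]},
    {"jaw": 0.9, "delta_pos": [-134, -215, 0], "rotation": [0, 0, 0]},
    {"jaw": 0.9, "delta_pos": [-134, -215, 0], "rotation": [0, 0, 0]},
  ],
)

```text
t: 25.65
position: [0.4368, -0.1474, 0.1486]
orientation: [[-0.989, 0.147, 0.0], [0.147, 0.989, -0.0], [-0.0, -0.0, -1.0]]
wrist_force: [0.3, 0.9, -0.9]
finger_gap: 0.0438
```

```bash
python3 - <<'E'
from w import *
s=ctrl.read_state();p=s['position'];print(s['finger_gap'],s['wrist_force'],p)
q=look('candle_tray',[.4816,-.1408,0,-1.457],save='w12.png')
E
```

```text
0.043839840154157324 [ 0.33719401  0.9116435  -0.88091282] [ 0.43683797 -0.14738619  0.14856746]
candle_tray conf 0.91 rect [318. 273. 138. 190.] exp [330. 282.] fit [ 0.4803 -0.1405  0.     -1.428 ] err 1.407 tcp [ 0.4377 -0.146   0.1485] t 25.75 to go mm [42.6  5.5]
```

View pics/w12.png

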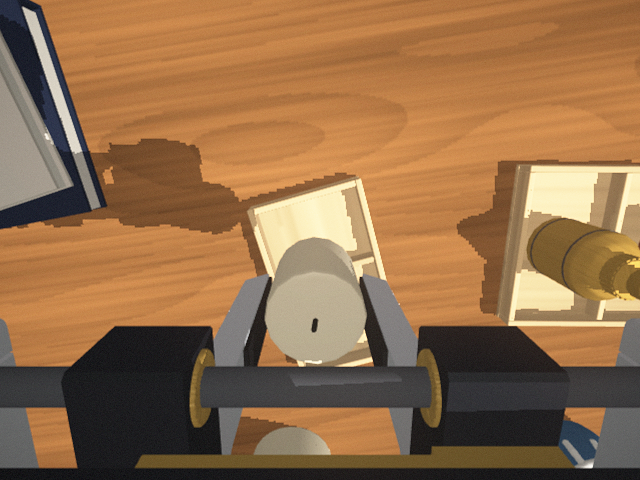

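```bash
python3 - <<'E'
from w import *
f=grab('wrist')
for q in ([.4816,-.1408,0,-1.457],[.4823,-.1415,0,-1.456]):
    c,s=np.cos(q[3]),np.sin(q[3])
    for x,y in((47,-79.5),(-47,-79.5),(0,-79.5)):
        P=[q[0]+(c*x-s*y)/1e3,q[1]+(s*x+c*y)/1e3,.022];print(np.round(P,4),proj(f,P)[0].round(1))
print([onz(f,u,v,.022).round(4) for u,v in((248,210),(358,178))])
E
```

```text
[ 0.408  -0.1965  0.022 ] [245.7 209.3]
[ 0.3973 -0.1031  0.022 ] [361.3 178.7]
[ 0.4026 -0.1498  0.022 ] [302.9 194.1]
[ 0.4087 -0.1973  0.022 ] [244.9 210.4]
[ 0.3979 -0.1039  0.022 ] [360.4 179.7]
[ 0.4033 -0.1506  0.022 ] [302.1 195.2]
[array([ 0.4088, -0.1948,  0.022 ]), array([ 0.3964, -0.1056,  0.022 ])]
```

Request:
jog_arm(
  steps=[
    {"jaw": 0.9, "delta_pos": [0, 0, -30], "rotation": [0, 0, 0]},
    {"jaw": 0.9, "delta_pos": [0, 0, -60], "rotation": [0, 0, 0]},
    {"jaw": 0.9, "delta_pos": [0, 0, -85], "rotation": [0, 0, 0]},
    {"jaw": 0.9, "delta_pos": [0, 0, -101], "rotation": [0, 0, 0]},
    {"jaw": 0.9, "delta_pos": [0, 0, -108], "rotation": [0, 0, 0]},
    {"jaw": 0.9, "delta_pos": [0, 0, -110], "rotation": [0, 0, 0]},
    {"jaw": 0.9, "delta_pos": [0, 0, -111], "rotation": [0, 0, 0]},
    {"jaw": 0.9, "delta_pos": [0, 0, -111], "rotation": [0, 0, 0]},
  ],
)

```text
t: 26.6
position: [0.4385, -0.1457, 0.0385]
orientation: [[-0.99, 0.143, 0.0], [0.143, 0.99, 0.0], [-0.0, 0.0, -1.0]]
wrist_force: [-2.5, 2.2, 3.2]
finger_gap: 0.0436
```

Request:
jog_arm(
  steps=[
    {"jaw": -0.35, "delta_pos": [0, 0, 0], "rotation": [0, 0, 0]},
    {"jaw": -0.35, "delta_pos": [0, 0, 0], "rotation": [0, 0, 0]},
    {"jaw": -0.35, "delta_pos": [0, 0, 0], "rotation": [0, 0, 0]},
    {"jaw": -0.35, "delta_pos": [0, 0, 0], "rotation": [0, 0, 0]},
  ],
)

```text
t: 27.0
position: [0.4378, -0.1463, 0.0375]
orientation: [[-0.99, 0.144, 0.0], [0.144, 0.99, -0.0], [-0.0, -0.0, -1.0]]
wrist_force: [-0.1, 0.3, 0.6]
finger_gap: 0.0631
```

Request:
jog_arm(
  steps=[
    {"jaw": -0.35, "delta_pos": [0, 0, 20], "rotation": [0, 0, 0]},
    {"jaw": -0.35, "delta_pos": [0, 0, 60], "rotation": [0, 0, 0]},
    {"jaw": -1, "delta_pos": [0, 0, 105], "rotation": [0, 0, 0]},
    {"jaw": -1, "delta_pos": [0, 0, 150], "rotation": [0, 0, 0]},
    {"jaw": -1, "delta_pos": [0, 0, 175], "rotation": [0, 0, 0]},
    {"jaw": -1, "delta_pos": [0, 0, 175], "rotation": [0, 0, 0]},
    {"jaw": -1, "delta_pos": [0, 0, 175], "rotation": [0, 0, 0]},
  ],
)

```text
t: 27.7
position: [0.4375, -0.1461, 0.212]
orientation: [[-0.99, 0.144, -0.0], [0.144, 0.99, 0.0], [0.0, 0.0, -1.0]]
wrist_force: [-0.3, -0.5, -1.0]
finger_gap: 0.0936
```

```bash
python3 - <<'E'
from w import *
look('candle',[.4375,-.146,.004],save='w13.png',z=.004)
look('candle_tray',[.4816,-.1408,0,-1.457])
E
```

```text
candle conf 0.79 rect [317. 225.  51.  59.] exp [315. 223.] fit [ 0.4365 -0.1449  0.004 ] err 0.108 tcp [ 0.4366 -0.1456  0.2103] t 27.8 to go mm [-0.1  0.7]
candle_tray conf 0.86 rect [325. 260. 131. 170.] exp [325. 262.] fit [ 0.481  -0.1413  0.     -1.4412] err 0.206 tcp [ 0.4367 -0.1457  0.2104] t 27.9 to go mm [44.3  4.4]
```

Request:
jog_arm(
  steps=[
    {"jaw": -1, "delta_pos": [35, 29, 0], "rotation": [0, 0, 0]},
    {"jaw": -1, "delta_pos": [70, 58, 0], "rotation": [0, 0, 0]},
    {"jaw": -1, "delta_pos": [105, 87, 0], "rotation": [0, 0, 0]},
    {"jaw": -1, "delta_pos": [140, 116, 0], "rotation": [0, 0, 0]},
    {"jaw": -1, "delta_pos": [175, 145, 0], "rotation": [0, 0, 0]},
    {"jaw": -1, "delta_pos": [210, 175, -20], "rotation": [0, 0, 0]},
    {"jaw": -1, "delta_pos": [247, 206, -40], "rotation": [0, 0, 0]},
    {"jaw": -1, "delta_pos": [247, 206, -55], "rotation": [0, 0, 0]},
  ],
)

```text
t: 28.7
position: [0.6858, 0.063, 0.1531]
orientation: [[-0.99, 0.141, -0.004], [0.141, 0.99, 0.001], [0.004, 0.0, -1.0]]
wrist_force: [0.5, 0.0, -0.0]
finger_gap: 0.0939
```

Request:
jog_arm(
  steps=[
    {"jaw": -1, "delta_pos": [0, 0, 0], "rotation": [0, 0, 0]},
    {"jaw": -1, "delta_pos": [0, 0, 0], "rotation": [0, 0, 0]},
  ],
)

```text
t: 28.9
position: [0.6837, 0.0592, 0.1565]
orientation: [[-0.989, 0.145, -0.002], [0.145, 0.989, -0.0], [0.002, -0.0, -1.0]]
wrist_force: [0.4, -0.2, 0.6]
finger_gap: 0.0938
```

```bash
python3 - <<'E'
from w import *
look('cup',[.685,.06,0],save='w14.png')
E
```

```text
cup conf 0.69 rect [317. 241.  81.  88.] exp [316. 238.] fit [0.685  0.0601 0.    ] err 0.027 tcp [0.6846 0.0587 0.1588] t 29.0 to go mm [0.3 1.3]
```

View pics/w14.png

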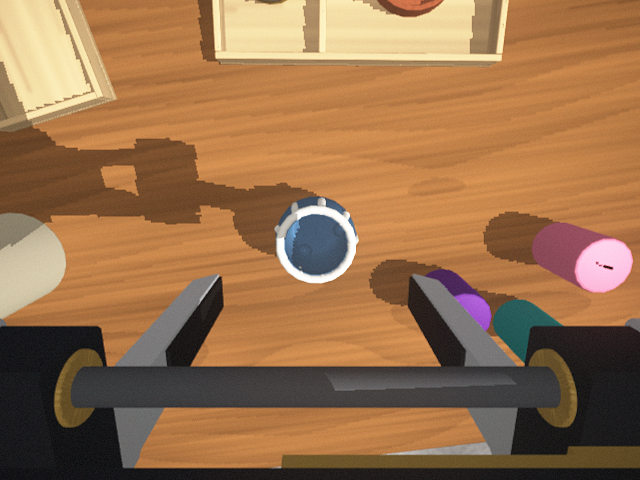

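Request:
jog_arm(
  squeeze=20,
  steps=[
    {"jaw": -1, "delta_pos": [0, 0, -40], "rotation": [0, 0, 0]},
    {"jaw": -1, "delta_pos": [0, 0, -75], "rotation": [0, 0, 0]},
    {"jaw": -1, "delta_pos": [0, 0, -108], "rotation": [0, 0, 0]},
    {"jaw": -1, "delta_pos": [0, 0, -123], "rotation": [0, 0, 0]},
    {"jaw": -1, "delta_pos": [0, 0, -127], "rotation": [0, 0, 0]},
    {"jaw": 0.9, "delta_pos": [0, 0, -127], "rotation": [0, 0, 0]},
    {"jaw": 0.9, "delta_pos": [0, 0, -127], "rotation": [0, 0, 0]},
    {"jaw": 0.9, "delta_pos": [0, 0, -127], "rotation": [0, 0, 0]},
  ],
)

```text
t: 29.8
position: [0.6861, 0.0596, 0.0327]
orientation: [[-0.99, 0.144, 0.003], [0.144, 0.99, -0.0], [-0.004, 0.0, -1.0]]
wrist_force: [0.5, -0.2, -0.2]
finger_gap: 0.0734
```

Request:
jog_arm(
  squeeze=25,
  steps=[
    {"jaw": 0.9, "delta_pos": [0, 0, 0], "rotation": [0, 0, 0]},
    {"jaw": 0.9, "delta_pos": [0, 0, 0], "rotation": [0, 0, 0]},
    {"jaw": 0.9, "delta_pos": [0, 0, 0], "rotation": [0, 0, 0]},
    {"jaw": 0.9, "delta_pos": [0, 0, 0], "rotation": [0, 0, 0]},
  ],
)

```text
t: 30.2
position: [0.6856, 0.0596, 0.0319]
orientation: [[-0.99, 0.144, 0.002], [0.144, 0.99, -0.0], [-0.002, -0.0, -1.0]]
wrist_force: [-1.9, -0.1, 5.3]
finger_gap: 0.0638
```

Request:
jog_arm(
  steps=[
    {"jaw": 0.9, "delta_pos": [0, 0, 10], "rotation": [0, 0, 0]},
    {"jaw": 0.9, "delta_pos": [0, 0, 35], "rotation": [0, 0, 0]},
    {"jaw": 0.9, "delta_pos": [0, 0, 70], "rotation": [0, 0, 0]},
    {"jaw": 0.9, "delta_pos": [-8, -9, 90], "rotation": [0, 0, 0]},
    {"jaw": 0.9, "delta_pos": [-24, -28, 95], "rotation": [0, 0, 0]},
    {"jaw": 0.9, "delta_pos": [-45, -52, 95], "rotation": [0, 0, 0]},
    {"jaw": 0.9, "delta_pos": [-67, -77, 95], "rotation": [0, 0, 0]},
    {"jaw": 0.9, "delta_pos": [-89, -102, 95], "rotation": [0, 0, 0]},
  ],
)

```text
t: 31.0
position: [0.5943, -0.0427, 0.1253]
orientation: [[-0.99, 0.144, -0.001], [0.144, 0.99, 0.0], [0.001, 0.0, -1.0]]
wrist_force: [0.3, 0.0, -0.4]
finger_gap: 0.0639
```

Request:
jog_arm(
  steps=[
    {"jaw": 0.9, "delta_pos": [-22, -25, 0], "rotation": [0, 0, 0]},
    {"jaw": 0.9, "delta_pos": [-44, -50, 0], "rotation": [0, 0, 0]},
    {"jaw": 0.9, "delta_pos": [-62, -71, 0], "rotation": [0, 0, 0]},
    {"jaw": 0.9, "delta_pos": [-75, -87, 0], "rotation": [0, 0, 0]},
    {"jaw": 0.9, "delta_pos": [-82, -95, 0], "rotation": [0, 0, 0]},
    {"jaw": 0.9, "delta_pos": [-82, -95, 0], "rotation": [0, 0, 0]},
    {"jaw": 0.9, "delta_pos": [-82, -95, 0], "rotation": [0, 0, 0]},
  ],
)

```text
t: 31.7
position: [0.514, -0.1368, 0.1255]
orientation: [[-0.99, 0.144, 0.0], [0.144, 0.99, 0.0], [-0.0, 0.0, -1.0]]
wrist_force: [0.6, -0.0, -1.1]
finger_gap: 0.0638
```

```bash
python3 - <<'E'
from w import *
s=ctrl.read_state();p=s['position'];print(s['finger_gap'],s['wrist_force'],p)
look('cup',[p[0],p[1],p[2]-.031],save='w15.png',z=p[2]-.031)
E
```

```text
0.06383257208356147 [ 0.55768713 -0.0492764  -1.08672493] [ 0.51397441 -0.13679514  0.12550785]
cup conf 0.56 rect [316. 297. 141. 144.] exp [314. 299.] fit [ 0.5123 -0.1356  0.0945] err 0.077 tcp [ 0.5142 -0.1366  0.1255] t 31.8 to go mm [-1.9  1. ]
```

View pics/w15.png

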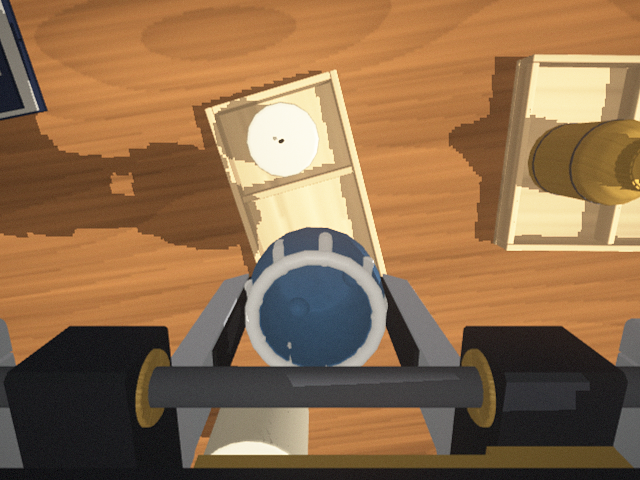

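Request:
jog_arm(
  steps=[
    {"jaw": 0.9, "delta_pos": [0, 0, -25], "rotation": [0, 0, 0]},
    {"jaw": 0.9, "delta_pos": [0, 0, -50], "rotation": [0, 0, 0]},
    {"jaw": 0.9, "delta_pos": [0, 0, -72], "rotation": [0, 0, 0]},
    {"jaw": 0.9, "delta_pos": [0, 0, -83], "rotation": [0, 0, 0]},
    {"jaw": 0.9, "delta_pos": [0, 0, -88], "rotation": [0, 0, 0]},
    {"jaw": 0.9, "delta_pos": [0, 0, -90], "rotation": [0, 0, 0]},
    {"jaw": 0.9, "delta_pos": [0, 0, -91], "rotation": [0, 0, 0]},
    {"jaw": 0.9, "delta_pos": [0, 0, -91], "rotation": [0, 0, 0]},
  ],
)

```text
t: 32.6
position: [0.5148, -0.1375, 0.0359]
orientation: [[-0.99, 0.144, 0.002], [0.144, 0.99, -0.001], [-0.002, -0.001, -1.0]]
wrist_force: [0.9, -0.1, -1.2]
finger_gap: 0.0637
```

Request:
jog_arm(
  steps=[
    {"jaw": -0.6, "delta_pos": [0, 0, 0], "rotation": [0, 0, 0]},
    {"jaw": -0.6, "delta_pos": [0, 0, 0], "rotation": [0, 0, 0]},
    {"jaw": -0.6, "delta_pos": [0, 0, 0], "rotation": [0, 0, 0]},
    {"jaw": -0.6, "delta_pos": [0, 0, 0], "rotation": [0, 0, 0]},
  ],
)

```text
t: 33.0
position: [0.5139, -0.1374, 0.0347]
orientation: [[-0.99, 0.144, 0.001], [0.144, 0.99, -0.0], [-0.001, -0.0, -1.0]]
wrist_force: [0.3, -0.4, 0.3]
finger_gap: 0.0754
```

Request:
jog_arm(
  steps=[
    {"jaw": -0.6, "delta_pos": [0, 0, 20], "rotation": [0, 0, 0]},
    {"jaw": -0.6, "delta_pos": [0, 0, 60], "rotation": [0, 0, 0]},
    {"jaw": -1, "delta_pos": [0, 0, 105], "rotation": [0, 0, 0]},
    {"jaw": -1, "delta_pos": [0, 0, 150], "rotation": [0, 0, 0]},
    {"jaw": -1, "delta_pos": [0, 0, 190], "rotation": [0, 0, 0]},
    {"jaw": -1, "delta_pos": [0, 0, 190], "rotation": [0, 0, 0]},
    {"jaw": -1, "delta_pos": [0, 0, 190], "rotation": [0, 0, 0]},
  ],
)

```text
t: 33.7
position: [0.5141, -0.1375, 0.2253]
orientation: [[-0.99, 0.144, 0.002], [0.144, 0.99, -0.001], [-0.002, -0.001, -1.0]]
wrist_force: [-0.4, 0.2, -0.5]
finger_gap: 0.0942
```

```bash
python3 - <<'E'
from w import *
look('cup',[.514,-.137,.004],save='w16.png',z=.004)
f=grab('top','t9.png');g=grab('scene','s9.png')
exp=dict(cup=[.514,-.137,.004],candle=[.437,-.146,.004],saucer=[.4965,.1595,.004],pot=[.497,.159,.009],mister=[.48,.0565,.004],big_candle=[.672,-.206,0],planter=[.312,.430,0],books=[.319,-.4265,0,.045])
for n,p in exp.items():
  out=[]
  for c,fr in(('top',f),('scene',g)):
    o=ctrl.outline_of(c,n); e=proj(fr,pts(n,p).mean(0))[0]
    o=[r for r in o if np.hypot(*(np.array(r['rect'][:2])-e))<12]
    if o: q,er=fit(n,[(fr,o[0]['pixels'].astype(float))],p,p[2]); out.append((c,q.round(4).tolist(),round(er,2)))
  print(n,out)
a=cv2.imread('pics/w16.png');b=cv2.imread('pics/s9.png')[150:300,220:440]
cv2.imwrite('pics/fin.png',np.hstack([cv2.resize(a,(400,300)),cv2.resize(b,(400,300),interpolation=cv2.INTER_CUBIC)]))
E
```

```text
cup conf 0.78 rect [318. 222.  68.  72.] exp [315. 220.] fit [ 0.5141 -0.1366  0.004 ] err 0.031 tcp [ 0.5128 -0.1368  0.2227] t 33.8 to go mm [1.3 0.2]
cup [('top', [0.517, -0.1461, 0.004], np.float64(3.51)), ('scene', [0.5135, -0.1387, 0.004], np.float64(0.08))]
candle [('scene', [0.4369, -0.1494, 0.004], np.float64(0.28))]
saucer [('top', [0.4934, 0.1569, 0.004], np.float64(3.61)), ('scene', [0.4986, 0.1606, 0.004], np.float64(1.31))]
pot [('top', [0.4968, 0.1595, 0.009], np.float64(0.09)), ('scene', [0.4991, 0.1601, 0.009], np.float64(0.2))]
mister [('top', [0.481, 0.0565, 0.004], np.float64(0.12)), ('scene', [0.4831, 0.0569, 0.004], np.float64(0.09))]
big_candle [('top', [0.6701, -0.2035, 0.0], np.float64(0.65)), ('scene', [0.6702, -0.2077, 0.0], np.float64(0.06))]
planter [('top', [0.3112, 0.4305, 0.0], np.float64(0.09)), ('scene', [0.2928, 0.4202, 0.0], np.float64(0.15))]
books [('top', [0.3187, -0.4214, 0.0, 0.0419], np.float64(0.09)), ('scene', [0.3198, -0.4276, 0.0, 0.0367], np.float64(0.84))]
```

View pics/fin.png

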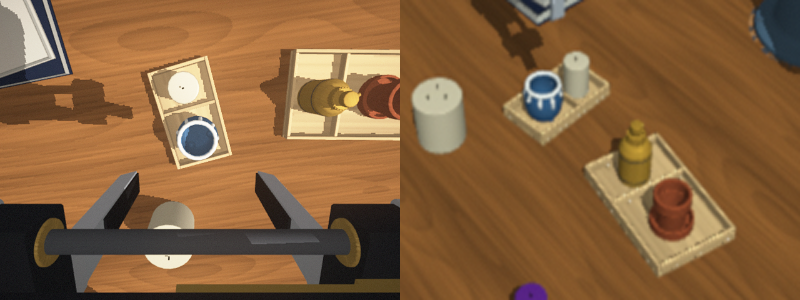

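Everything stands upright in its compartment: cup at (197,137), candle at (182,87), and the mister and the pot in its saucer in the large tray. The gripper is clear, so I'm handing in.

```bash
python3 -c "
from bench import ctrl; print(ctrl.hand_in())"
```

```text
the job is handed in; nothing more can be done
None
```

Both gift trays are made up and the job is handed in at about 35 s of the 131 s; no verdict was reported. I set down the saucer, pot, mister, small ivory candle and cup in that order. Each was carried in the grip to its compartment and lowered onto the floor before I released it.

- **Placing:** the close wrist views and the last scene picture show all five upright. My fits put each within about 2 mm of its target (pot and saucer axes about 1 mm apart), against tolerances of 11 mm or more.
- **Bystanders:** the big candle, planter and books fitted within about 6 mm of where they started, and no move touched them or the coloured look-alikes.
- **Checks that failed or disagreed:**
  - The final top-view fits of the cup, saucer and big candle, and the scene-view fits of the saucer and books, had poor mask errors. For the cup and big candle the arm was probably in the way, and for the saucer the pot covers it. I relied on the wrist views, and on the scene view for the big candle.
  - The small candle was not matched in the final top view. The wrist view and the scene view agree on its place to about 4.5 mm.
  - The planter's scene fit sits about 20 mm from its top fit, but it read the same before the first move, so it is a fitting bias and not a shift.

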